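Hang a scraper set on the display hook, widest first

TASK

Put the scraper set on display: take the three D-handled scrapers out of the slotted rack and hang them by their handle loops on the one hook of the stand, the widest first at the back, then the middle one in front of it, then the narrowest. Leave all three hanging still from the hook by their loops, and leave the wrench, the tin and the parts case where they are.

Things in the scene. Friction and masses are not known exactly. Their poses are not given: they have to be found in the camera images.
- rack: fixed grey slotted rack, 200 x 70 x 44 mm, left or right of the robot. Origin: centre of its underside. Three slots along its y at x = -60, 0, +60 mm, 6 wide, 70 long, open at top and ends, floor 8 mm above the table. Each holds one scraper, in any order, loosely: it can lean 3 degrees and sit 15 mm off the middle along y
- stand: fixed steel stand on the other side: base 160 x 120 x 10 (mm); post 14 thick at x = +62; from its top a level hook prong 8 thick, towards -x (roughly to the robot). Origin: on the table under the prong's middle, z up. Prong axis 175 high from x = +62 to -50, then the tip turns up to x = -62, axis 14 higher. Nothing else rises above the prong
- hook_mid (a point): point on top of the prong above the stand's origin, 179 mm above the table; axes as the stand's (x from tip to post along the prong, z up)
- hook_tip (a point): centre of the end of the upturned tip, 189 mm above the table, 62 mm from hook_mid towards the stand's -x
- scraper_large: widest of three alike D-handled scrapers, about 260 g, edge down in a rack slot. Origin: middle of the bottom edge; z up, y along the width, x through the thickness. Steel blade (mm) 170 wide, 70 high, 4 thick. Black handle on it, 50 wide (y): socket 14 high, 14 thick; loop 12 thick, upright sides 9 wide to z 122, then sloping in to a flat top at z 138.5. Opening 32 wide, 45 high. Grip: a finger outside each side
- scraper_medium: middle of three alike D-handled scrapers, about 180 g, edge down in a rack slot. Origin: middle of the bottom edge; z up, y along the width, x through the thickness. Steel blade (mm) 125 wide, 62 high, 4 thick. Black handle on it, 50 wide (y): socket 14 high, 14 thick; loop 12 thick, upright sides 9 wide to z 114, then sloping in to a flat top at z 130.5. Opening 32 wide, 45 high. Grip: a finger outside each side
- scraper_small: narrowest of three alike D-handled scrapers, about 120 g, edge down in a rack slot. Origin: middle of the bottom edge; z up, y along the width, x through the thickness. Steel blade (mm) 80 wide, 55 high, 4 thick. Black handle on it, 50 wide (y): socket 14 high, 14 thick; loop 12 thick, upright sides 9 wide to z 107, then sloping in to a flat top at z 123.5. Opening 32 wide, 45 high. Grip: a finger outside each side
- scraper_large_eye (a point): top of the opening in the widest scraper's loop: middle of the underside of the loop's top bar, 129.5 mm above the blade's edge; axes as the scraper's; the opening reaches 45 mm down from it. When hung, it lies on top of the prong
- scraper_medium_eye (a point): top of the opening in the middle scraper's loop: middle of the underside of the loop's top bar, 121.5 mm above the blade's edge; axes as the scraper's; the opening reaches 45 mm down from it. When hung, it lies on top of the prong
- scraper_small_eye (a point): top of the opening in the narrowest scraper's loop: middle of the underside of the loop's top bar, 114.5 mm above the blade's edge; axes as the scraper's; the opening reaches 45 mm down from it. When hung, it lies on top of the prong
- wrench: steel wrench 180 mm long lying flat between rack and stand, roughly along x; bystander. Origin under its middle
- tin: plain closed tin, 50 mm diameter, 50 mm high, nearest the robot; bystander. Origin: centre of its underside
- case: flat parts case, 130 x 170 mm, 46 mm high, at the far side of the table; bystander. Origin: centre of its underside

How it is judged:
By the outcome, as a careful person would: the job done as asked, in the order asked, and still so for the second after the job is handed in, with the robot touching nothing.
It also fails if it takes over 72 s, if anything falls off the work surface, if the arm or the gripper's body presses on something with over 40 N, if the wrist force passes 120 N, or if a joint passes its speed limit or range.

ROBOT

A 6-joint arm with a two-finger parallel gripper is mounted at the origin on the work surface. World frame = base frame: x ahead of the robot, y to its left, z up, the work surface at z = 0. Lengths are in mm, angles in rad, forces in N, time in s.
With the tool pointing down it reaches from about 275 to 825 mm from the base axis. Payload 4.9 kg.
Tool frame: the origin (TCP) lies at the very end of the fingers, on their centre line; the grasp point (between the pads) lies 19 mm behind it; z points along the fingers, y is the direction in which the jaws open and shut (so a half turn about z gives the same grasp; the last joint's range is limited). The gripper opens to 85 mm and grips with 20 to 120 N. Pads are 22 mm wide; open, the fingers measure 114 mm over their backs; the gripper's body (76 mm by 85 mm) begins 54 mm behind the grasp point. The pads swing forward as they close: fully open they stand 13 mm farther back than shut.
Start: joints at [-1.453, 0.326, -0.193, 1.052, 0, 1.437], TCP at [137.042, -532.671, 231.281] pointing down, gripper open.
Joint ranges: [-2.65, 2.65], [-0.97, 1.79], [-1.3, 1.35], [-1.93, 2.1], [-1.47, 1.37], [-3.14, 3.14]. Speed limits (rad/s): [2.57, 2.57, 3.14, 3.14, 3.14, 3.14].

INTERFACE

Orientations are given as [roll, pitch, yaw] about the fixed x, y, z axes, in that order (R = Rz(yaw) Ry(pitch) Rx(roll)).
In Python, from bench import bot, solve_ik, imaging gives the robot as it stands. Calls block until the motion is done:
- bot.move_ptp(position, orientation): joint-space move of the TCP to a pose.
- bot.movel(position, rot=None, max_speed=150, threshold=None): straight line of the TCP; rot=None keeps the orientation; max_speed is the mean speed in mm/s. With threshold (N) it stops when the force on the tool has changed by that much, and returns True; else False.
- bot.move_j(angles): joint-space move.
- bot.grip(opening, effort=None): opening from 0.0 (shut) to 1.0 (fully open); effort is the grip in N (None keeps the last); returns when the fingers have stopped.
- bot.dwell(seconds).
- solve_ik(position, orientation): joint angles nearest the present ones, or None.
- bot.get_state(): the state.
- imaging.capture(name): name is "scene" or "side" or "wrist"; returns the picture (480x640x3 uint8, blue, green, red); there is no depth.
- imaging.camera_model(name): a dict with "K" (3x3 intrinsics, pixels), "k1" (the pictures are not rectified: a ray, as slopes to the right and down, at radius r is drawn at 1 + k1 r^2 times it, then the intrinsics apply), "position" and "rotation" of the camera in the world. Camera axes: x right, y up, looking along -z (the intrinsics and any distortion apply to the point x, -y, -z); pixel columns grow to the right and rows downward; lengths in mm; the calibration is good to about 2 mm. A picture is of the moment at which its call begins: read the wrist's pose just before it. camera_model takes no time and is no camera call; for the wrist camera it gives the pose at the moment of the call.
A pose or a line that the arm cannot do raises bot.IKError and nothing moves.
- bot.sign_off(): hands the job in, once; it reports no verdict.
The state is a dict: "t": time; "qpos": joint angles; "joint_velocities": joint speeds; "effort": joint torques, N m; "tcp_pos": TCP position; "orientation": TCP orientation; "contact_force": force on the tool from outside, world axes, zero at the start; "wrist_torque": the same for the moment, N m; "opening": opening from 0.0 (shut) to 1.0 (fully open).
Only numpy, scipy, OpenCV 4.12 (cv2) and the standard library are available. Lean on these libraries where they do the work, as an engineer would, in place of code of your own. Each camera call takes 0.05 s, during which the arm holds its last target.

## Working session

There is one attempt and no reset: what is moved stays moved. The work goes in short steps, each a Python script; the robot and the scene stay as the last script left them, time stands still between calls to the robot, and variables do not carry over. Pictures are saved under pics/ and viewed, and the job is handed in when it is done.

```bash
ls; mkdir -p pics
python3 - <<'E'
from bench import bot, imaging
import cv2
for n in("scene","side","wrist"):
    m=imaging.camera_model(n); print(n,m)
    cv2.imwrite(f"pics/{n}0.png",imaging.capture(n))
s=bot.get_state();print(s)
E
```

```text
pics
scene {'K': array([[521.80628106,   0.        , 323.02775404],
       [  0.        , 521.80628106, 248.60842873],
       [  0.        ,   0.        ,   1.        ]]), 'k1': 0.043617722386068425, 'position': array([1170.44439671,  138.86018545,  658.42775821]), 'rotation': array([0.83160486, 0.00740394, 1.75843223])}
side {'K': array([[614.72663871,   0.        , 321.3221185 ],
       [  0.        , 614.72663871, 228.78959028],
       [  0.        ,   0.        ,   1.        ]]), 'k1': 0.012176804034762357, 'position': array([ 604.64654808, -713.55137233,  869.87093556]), 'rotation': array([ 0.75972336, -0.0027486 ,  0.00503219])}
wrist {'K': array([[414.18653592,   0.        , 322.03238291],
       [  0.        , 414.18653592, 248.1799044 ],
       [  0.        ,   0.        ,   1.        ]]), 'k1': -0.08473788155429822, 'position': array([ 201.78680124, -517.32512261,  372.21091918]), 'rotation': array([-0.26407562,  0.00131909, -1.31757165])}
{'t': 0.15, 'qpos': array([-1.45322398e+00,  3.26781358e-01, -1.93327865e-01,  1.05199727e+00,
       -1.27223588e-05,  1.43661037e+00]), 'joint_velocities': array([ 0.00035038, -0.00249868,  0.00234729, -0.00101832,  0.00112524,
       -0.00036417]), 'effort': array([ 1.24716127e-03, -4.43702638e+01,  2.62664849e+01,  1.04026098e-02,
       -1.99076899e-04, -1.79603553e-06]), 'tcp_pos': array([ 136.97318183, -532.22967613,  230.68749807]), 'orientation': array([-3.14029257e+00, -1.62670454e-04,  2.51758213e-01]), 'contact_force': array([-0.25758528, -0.02476431, -0.03597781]), 'wrist_torque': array([-0.03642321,  0.01470999,  0.00084655]), 'opening': 0.99947090567332}
```

View pics/scene0.png

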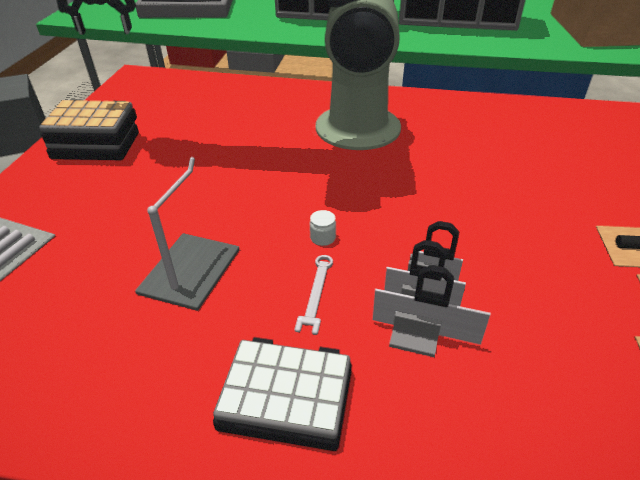

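View pics/side0.png

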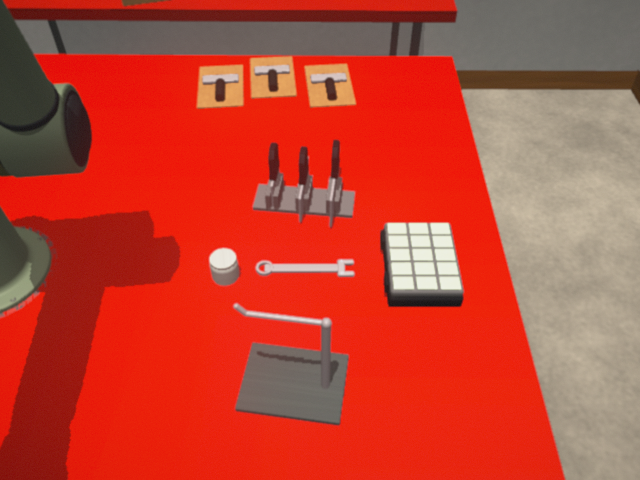

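View pics/wrist0.png

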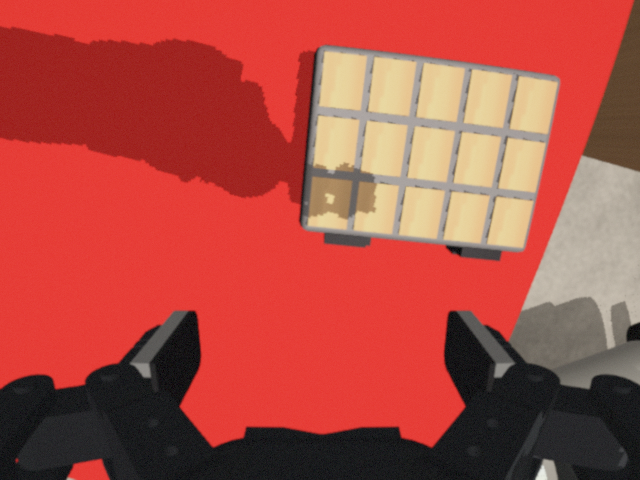

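The scene view shows the stand at -y (prong tip near (192,160), post top near (153,210)) and the rack at +y. The large scraper is farthest from the robot, with its loop near (434,285), then the medium (430,258), then the small (442,240). I'll extract features from both views and triangulate.

```bash
cat > h.py <<'E'
import numpy as np, cv2
from scipy.spatial.transform import Rotation as R
from bench import bot, solve_ik, imaging
def rot(m): return R.from_euler('xyz',m["rotation"]).as_matrix()
def ray(m,u,v):
    K=m["K"]; p=cv2.undistortPoints(np.array([[[u,v]]],float),K,np.array([m["k1"],0,0,0.]))[0,0]
    d=rot(m)@np.array([p[0],-p[1],-1.]); return np.array(m["position"]),d/np.linalg.norm(d)
def plane(m,u,v,z):
    o,d=ray(m,u,v); return o+d*(z-o[2])/d[2]
def tri(*obs):
    A=np.zeros((3,3));b=np.zeros(3);rs=[ray(*o) for o in obs]
    for o,d in rs: P=np.eye(3)-np.outer(d,d);A+=P;b+=P@o
    x=np.linalg.solve(A,b); return x,[np.linalg.norm((np.eye(3)-np.outer(d,d))@(x-o)) for o,d in rs]
def proj(m,p):
    q=rot(m).T@(np.array(p,float)-m["position"]); x=np.array([[[q[0],-q[1],-q[2]]]])
    return cv2.projectPoints(x,np.zeros(3),np.zeros(3),m["K"],np.array([m["k1"],0,0,0.]))[0][0,0]
E
python3 - <<'E'
import cv2
a=cv2.imread("pics/scene0.png");b=cv2.imread("pics/side0.png")
def crop(i,x,y,w,h,s,n): cv2.imwrite(n,cv2.resize(i[y:y+h,x:x+w],None,fx=s,fy=s,interpolation=cv2.INTER_CUBIC))
crop(a,360,210,140,150,4,"pics/c1.png");crop(a,125,145,130,170,3.5,"pics/c2.png")
crop(b,240,130,130,100,6,"pics/c3.png");crop(b,220,290,140,140,4,"pics/c4.png")
E
```

```text
(no output)
```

View pics/c1.png

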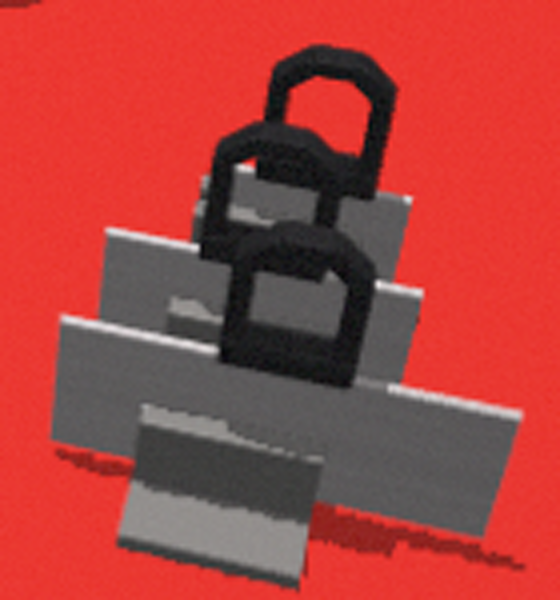

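View pics/c2.png

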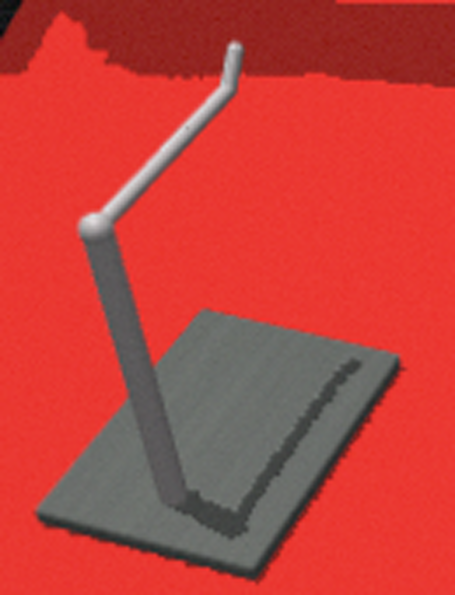

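View pics/c3.png

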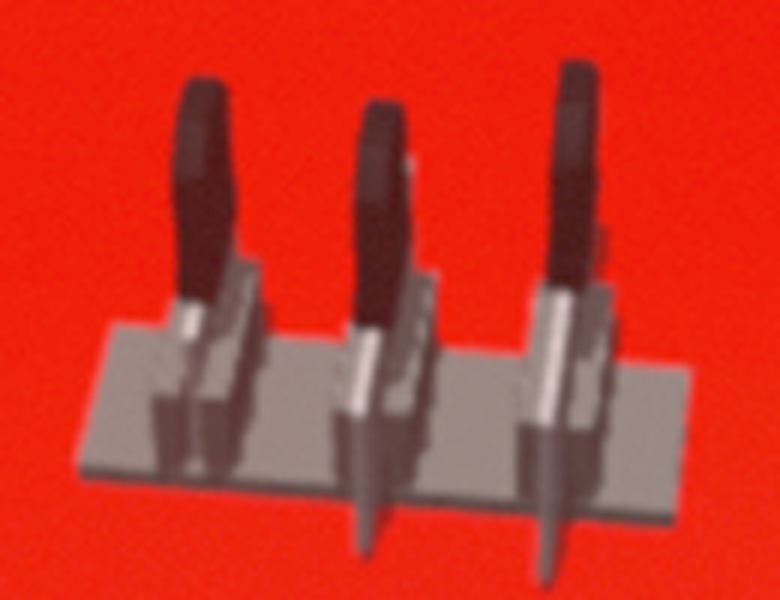

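View pics/c4.png

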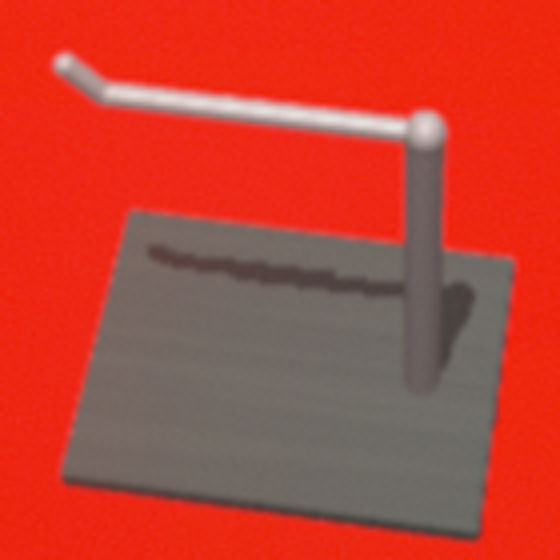

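```bash
cat > m1.py <<'E'
from h import *
sc=imaging.camera_model("scene");sd=imaging.camera_model("side")
f=lambda x0,y0,s:(lambda X,Y:(x0+(X+.5)/s-.5,y0+(Y+.5)/s-.5))
c1=f(360,210,4);c2=f(125,145,3.5);c3=f(240,130,6);c4=f(220,290,4)
np.set_printoptions(precision=1,suppress=True)
T=lambda a,b:tri((sc,*a),(sd,*b))
print("post",T(c2(96,228),c4(426,130)));print("bend",T(c2(232,88),c4(103,95)));print("tip",T(c2(235,46),c4(64,62)))
for z,cam,c,pts in((10,sc,c2,[(203,311),(400,358),(255,570),(38,514)]),(10,sd,c4,[(64,478),(132,210),(513,260),(478,530)])):
    P=np.array([plane(cam,*c(*p),z) for p in pts]);print("base",P[:,:2].tolist(),P.mean(0),[np.linalg.norm(P[i]-P[i-1]) for i in range(4)])
for n,z,a,b in(("L",78,(62,317),(522,412)),("M",70,(107,230),(422,292)),("S",63,(237,168),(411,198))):
    A,B=plane(sc,*c1(*a),z),plane(sc,*c1(*b),z);d=B-A;print(n,A,B,(A+B)/2,np.linalg.norm(d),np.degrees(np.arctan2(d[1],d[0])))
for n,a,b in(("L",(303,227),(578,62)),("M",(268,127),(384,102)),("S",(332,48),(205,80))): print("top",n,T(c1(*a),c3(*b)))
P=np.array([plane(sd,*c3(*p),8) for p in [(78,467),(112,322),(692,367),(675,515)]]);print("rack",P,P.mean(0),[np.linalg.norm(P[i]-P[i-1]) for i in range(4)])
E
python3 m1.py
```

```text
post (array([ 611.3, -230.2,  176. ]), [np.float64(0.8462785595759627), np.float64(0.8462785595759258)])
bend (array([ 499.1, -214.2,  174.2]), [np.float64(0.32574254289197047), np.float64(0.3257425428920457)])
tip (array([ 487.7, -213.3,  191. ]), [np.float64(0.4919802842305814), np.float64(0.4919802842306026)])
base [[478.2847376458242, -269.6207348749573], [495.7831651755487, -152.69135703474765], [650.1959288851475, -174.45542090409864], [634.7144055479718, -290.16233627827603]] [ 564.7 -221.7   10. ] [np.float64(157.77261609097127), np.float64(118.23144407521855), np.float64(155.93901395271675), np.float64(116.73803077937612)]
base [[475.6685032439717, -272.4763626087981], [491.5027161830484, -154.01518783064614], [647.1843352356503, -176.65250072090726], [631.3143399313649, -292.3124987744684]] [ 561.4 -223.9   10. ] [np.float64(156.904744275314), np.float64(119.51473645212081), np.float64(157.3188305503542), np.float64(116.74370176034255)]
L [620.8 110.7  78. ] [637.4 279.   78. ] [629.1 194.8  78. ] 169.05440891756362 84.3518097979886
M [562.3 122.7  70. ] [574.7 245.9  70. ] [568.5 184.3  70. ] 123.90556787086105 84.25625261297124
S [508.2 172.3  63. ] [513.8 243.4  63. ] [511.  207.8  63. ] 71.31433356790522 85.4943482300305
top L (array([630.7, 192.8, 152.7]), [np.float64(2.773895011824102), np.float64(2.7738950118239756)])
top M (array([571.2, 179.7, 146. ]), [np.float64(3.6943025188070804), np.float64(3.694302518807149)])
top S (array([513.3, 201.8, 138.4]), [np.float64(1.9951706930218687), np.float64(1.9951706930219013)])
rack [[465.2 163.    8. ]
 [471.1 234.7   8. ]
 [671.4 213.5   8. ]
 [663.5 142.1   8. ]] [567.8 188.3   8. ] [np.float64(199.34780192964834), np.float64(71.94812732851555), np.float64(201.38213484823373), np.float64(71.88314903624315)]
```

The heights and sizes agree with the given values: post 176 mm, tip about 191 mm, blades 169 and 124 mm, rack 200 x 72 mm. Stand yaw is about -8.1°, with hook_mid near (549.5, -221.3). Next I'll move above the rack and take one wrist check.

Run:
```python
from h import *
np.set_printoptions(precision=1,suppress=True)
o=[np.pi,0,np.radians(-5.7)]
bot.move_ptp([500,0,320],o)
print(bot.get_state()["t"])
bot.move_ptp([540,193,290],o)
s=bot.get_state();print(s["t"],s["tcp_pos"],s["orientation"],s["qpos"])
m=imaging.camera_model("wrist");im=imaging.capture("wrist");cv2.imwrite("pics/w1.png",im)
for p in([629,195,146.5],[568.5,184,138.5],[510.5,203.5,131.5]): print(proj(m,p))
```

```text
2.4667
7.325 [540.  192.9 290. ] [ 3.1  0.  -0.1] [ 0.2  0.3 -0.   1.2 -0.  -2.8]
[303.5 103.7]
[328.6 191.6]
[310.1 268.7]
```

View pics/w1.png

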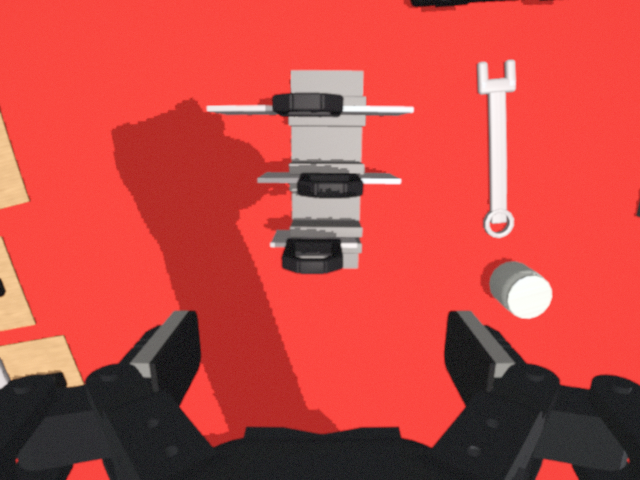

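The wrist view confirms the loops at L (307,101), M (329,188) and S (311,266). All are within about 2 mm of the predictions. The last joint is near its range end in this posture, so I'll use the half-turn-equivalent grasp (yaw ≈ 174°).

```bash
cat >> h.py <<'E'
np.set_printoptions(precision=1,suppress=True)
HM=np.array([549.5,-221.3]);HY=np.radians(-8.1);HX=np.array([np.cos(HY),np.sin(HY)])
RO=[np.pi,0,np.radians(174.3)]; SO=[np.pi,0,np.pi+HY]
def hk(x,z,dy=0): p=HM+HX*x+dy*np.array([-HX[1],HX[0]]); return [p[0],p[1],z]
def st(t):
    s=bot.get_state(); print(t,"t=%.2f"%s["t"],s["tcp_pos"],"F",s["contact_force"],"op %.3f"%s["opening"],"q1,q6",s["qpos"][[0,5]]); return s
SCR=dict(L=(629.3,194.5,137.5),M=(569,183.5,129.5),S=(511,203.3,122.5))
def pick(k):
    x,y,e=SCR[k]
    bot.movel([x,y,e-43],RO,max_speed=150) ; st("down")
    bot.grip(0.0,60); st("gripped")
E
python3 - <<'E'
from h import *
x,y,e=SCR["L"]
bot.move_ptp([x,y,215],RO); st("above")
pick("L")
m=imaging.capture("scene");cv2.imwrite("pics/s1.png",m[180:400,300:560])
bot.movel([x,y,160],None,120); st("lift")
m=imaging.capture("scene");cv2.imwrite("pics/s2.png",m[150:400,300:560])
E
python3 -c "
import cv2,numpy as np
a=cv2.imread('pics/s1.png');b=cv2.imread('pics/s2.png')
a=cv2.copyMakeBorder(a,30,0,0,0,0);cv2.imwrite('pics/s12.png',cv2.resize(np.hstack([a,b]),None,fx=1.5,fy=1.5))"
```

```text
above t=10.00 [629.3 194.5 215.1] F [-1.2  0.4  0.5] op 0.998 q1,q6 [0.2 0.3]
down t=10.95 [630.1 194.7  95.5] F [-0.2  1.  -0.1] op 1.002 q1,q6 [0.2 0.3]
gripped t=11.38 [630.1 194.5  95.7] F [-0.2 -0.1  5.7] op 0.572 q1,q6 [0.2 0.3]
lift t=12.12 [628.5 194.4 158.9] F [-0.3 -0.3 -3.1] op 0.576 q1,q6 [0.2 0.3]
```

View pics/s12.png

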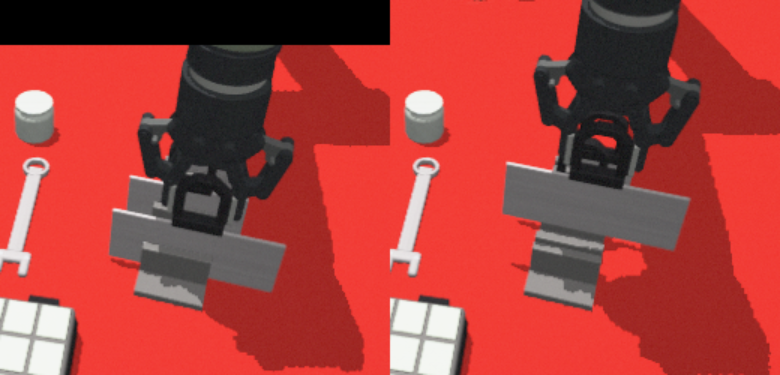

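The large scraper is out of the rack and held level; the force change of about -3 N matches 260 g. Carrying it to the pre-hook pose.

```bash
cat >> h.py <<'E'
def carry(k):
    x,y,e=SCR[k]
    bot.movel([x-0.1*(y-10),10,160],RO,200)
    bot.movel(hk(-97,160),SO,200); return st("prehook")
def look(n,sc=True,sd=True):
    a=imaging.capture("scene");b=imaging.capture("side")
    a=cv2.resize(a[120:320,90:340],None,fx=1.6,fy=1.6);b=cv2.resize(b[240:440,180:430],None,fx=1.6,fy=1.6)
    cv2.imwrite(f"pics/{n}.png",np.hstack([a,b]))
E
python3 - <<'E'
from h import *
carry("L"); look("p1")
E
```

```text
prehook t=14.74 [ 453.9 -207.   160. ] F [ 0.1  0.3 -3. ] op 0.581 q1,q6 [-0.6 -0.4]
```

View pics/p1.png

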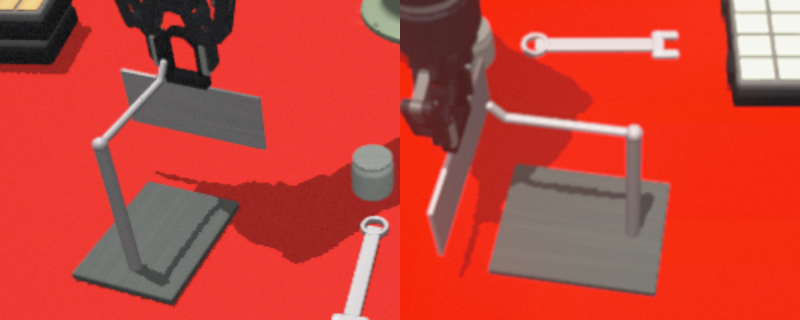

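Run:
```python
from h import *
a=imaging.capture("scene");m=imaging.camera_model("scene")
s=bot.get_state();c=s["tcp_pos"];
x0,y0,S=150,120,5
a=cv2.resize(a[y0:y0+115,x0:x0+125],None,fx=S,fy=S,interpolation=cv2.INTER_CUBIC)
yv=np.array([-HX[1],HX[0],0])
def mk(p,col):
    u=proj(m,p);cv2.circle(a,(int((u[0]-x0+.5)*S),int((u[1]-y0+.5)*S)),3,col,-1)
e=np.array([c[0],c[1],c[2]+43])
for dy,dz in((0,0),(-16,-20),(16,-20),(-16,-45),(16,-45)): mk(e+yv*dy+[0,0,dz],(0,255,0))
for dy in(-85,85): mk(e+yv*dy+[0,0,-59.5],(0,255,255))
mk(hk(-62,189),(255,0,0));mk(hk(-50,175),(255,0,0));mk(hk(0,175),(255,0,0));mk(hk(62,175),(255,0,0))
cv2.imwrite("pics/p2.png",a)
```

```text
(no output)
```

View pics/p2.png

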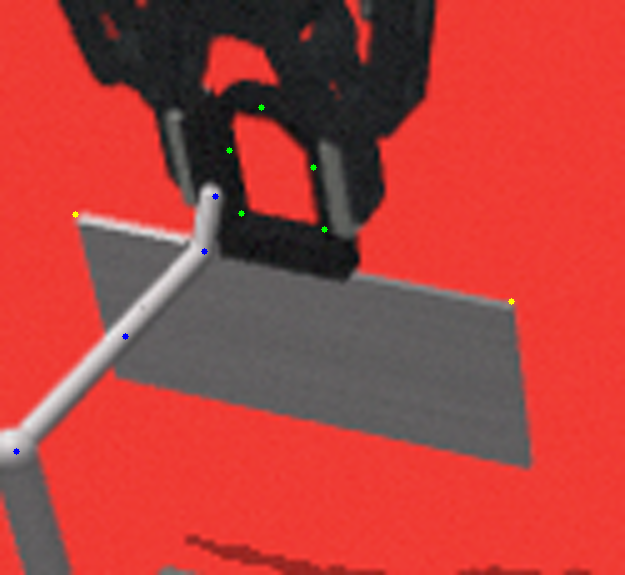

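The predicted loop, blade and hook points land on the image features within about 1 px (roughly 2 mm). Threading and lowering.

```bash
cat >> h.py <<'E'
def thread(x):
    bot.movel(hk(-40,160),SO,100,threshold=6) and print("HIT1")
    st("past tip")
    bot.movel(hk(x,160),SO,120,threshold=6) and print("HIT2")
    st("over")
def lower(x):
    print(bot.movel(hk(x,139),SO,80,threshold=6)); st("139")
    print(bot.movel(hk(x,132),SO,20,threshold=2.0)); return st("low")
E
python3 - <<'E'
from h import *
thread(36); lower(36); look("p3")
E
```

```text
past tip t=15.61 [ 509.3 -215.3  159.6] F [-0.1  0.1 -3.9] op 0.577 q1,q6 [-0.5 -0.4]
over t=16.39 [ 584.2 -226.1  159.7] F [-0.2 -0.7 -3.2] op 0.578 q1,q6 [-0.5 -0.3]
False
139 t=16.81 [ 584.5 -226.1  138.6] F [ 0.2  0.2 -3.1] op 0.576 q1,q6 [-0.5 -0.3]
True
low t=17.07 [ 585.4 -226.6  137. ] F [0.3 0.2 4. ] op 0.569 q1,q6 [-0.5 -0.3]
```

View pics/p3.png

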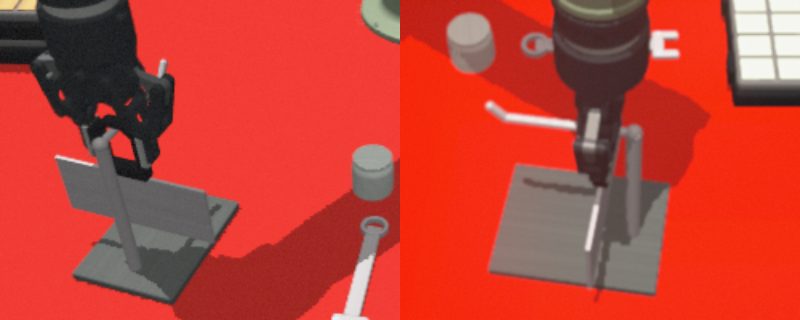

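Contact at TCP z 137, against 136 expected, so the eye is resting on the prong. Releasing gently and retreating.

```bash
cat >> h.py <<'E'
def release(x):
    bot.grip(0.66,20); st("slack"); bot.dwell(0.3)
    bot.grip(1.0); st("open")
    c=bot.get_state()["tcp_pos"]
    bot.movel([c[0],c[1],225],SO,120,threshold=6) and print("HITup"); st("up")
E
python3 - <<'E'
from h import *
release(36); look("p4")
E
```

```text
slack t=17.41 [ 584.1 -225.9  135. ] F [-1.1  0.1 -0.5] op 0.662 q1,q6 [-0.5 -0.3]
open t=18.12 [ 584.2 -225.9  135.1] F [-0.6  1.  -1. ] op 1.001 q1,q6 [-0.5 -0.3]
up t=19.02 [ 583.7 -225.7  224.2] F [-0.4 -0.9 -0.3] op 1.000 q1,q6 [-0.5 -0.3]
```

View pics/p4.png

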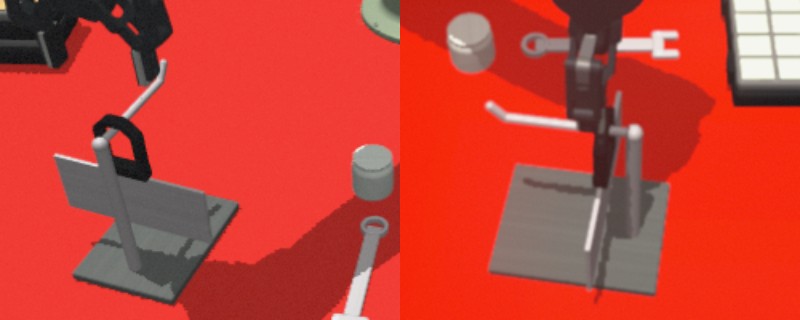

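The large scraper hangs level at the back of the prong. Next is the medium one.

Run:
```python
from h import *
x,y,e=SCR["M"]
bot.move_ptp([x,y,230],RO); st("above")
pick("M")
bot.movel([x,y,160],None,120); st("lift")
im=imaging.capture("scene");cv2.imwrite("pics/s3.png",im)
carry("M")
a=imaging.capture("scene");m=imaging.camera_model("scene")
s=bot.get_state();c=s["tcp_pos"];x0,y0,S=150,120,5
a=cv2.resize(a[y0:y0+115,x0:x0+125],None,fx=S,fy=S,interpolation=cv2.INTER_CUBIC)
yv=np.array([-HX[1],HX[0],0])
def mk(p,col):
    u=proj(m,p);cv2.circle(a,(int((u[0]-x0+.5)*S),int((u[1]-y0+.5)*S)),3,col,-1)
e=np.array([c[0],c[1],c[2]+43])
for dy,dz in((0,0),(-16,-20),(16,-20),(-16,-45),(16,-45)): mk(e+yv*dy+[0,0,dz],(0,255,0))
for dy in(-62.5,62.5): mk(e+yv*dy+[0,0,-59.5],(0,255,255))
cv2.imwrite("pics/p5.png",a)
```

```text
above t=20.63 [569.4 182.5 229.9] F [ 0.7 -0.5 -0. ] op 1.000 q1,q6 [0.2 0.3]
down t=21.74 [569.8 183.5  87.4] F [-0.1 -0.3 -0.2] op 0.996 q1,q6 [0.2 0.3]
gripped t=22.17 [569.6 183.8  87.5] F [-0.8  0.8  5.3] op 0.575 q1,q6 [0.2 0.3]
lift t=22.93 [568.3 183.3 159.1] F [-0.2 -0.3 -1.9] op 0.577 q1,q6 [0.2 0.3]
prehook t=25.35 [ 453.7 -206.9  160. ] F [ 0.1 -0.5 -1.6] op 0.573 q1,q6 [-0.6 -0.4]
```

View pics/p5.png

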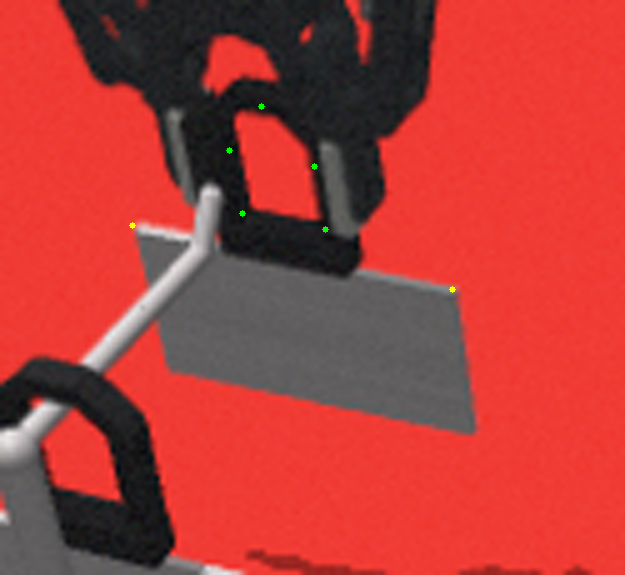

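View pics/s3.png

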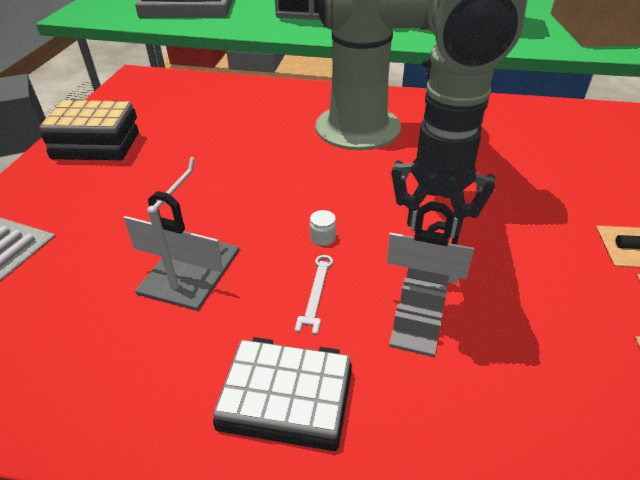

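The medium scraper is held as predicted (yellow dots on its blade corners) and the large one hangs undisturbed. Threading the medium to x = +5.

Run:
```python
from h import *
thread(5); lower(5); release(5); look("p6")
```

```text
past tip t=26.12 [ 509.3 -215.2  159.6] F [-0.9  0.2 -1.4] op 0.573 q1,q6 [-0.5 -0.4]
over t=26.64 [ 553.5 -221.7  159.7] F [-0.8  0.5 -1.1] op 0.575 q1,q6 [-0.5 -0.4]
False
139 t=27.06 [ 553.7 -221.7  138.6] F [ 0.6 -0.6 -2. ] op 0.573 q1,q6 [-0.5 -0.4]
True
low t=27.32 [ 554.8 -222.3  136.7] F [-0.6  0.2  4.7] op 0.576 q1,q6 [-0.5 -0.4]
slack t=27.57 [ 553.8 -221.7  135.3] F [-0.5  0.1 -0.2] op 0.662 q1,q6 [-0.5 -0.4]
open t=28.27 [ 553.8 -221.7  135.3] F [0.8 0.6 1. ] op 1.002 q1,q6 [-0.5 -0.4]
up t=29.18 [ 553.4 -221.5  224.2] F [0.5 1.4 0.3] op 1.001 q1,q6 [-0.5 -0.4]
```

View pics/p6.png

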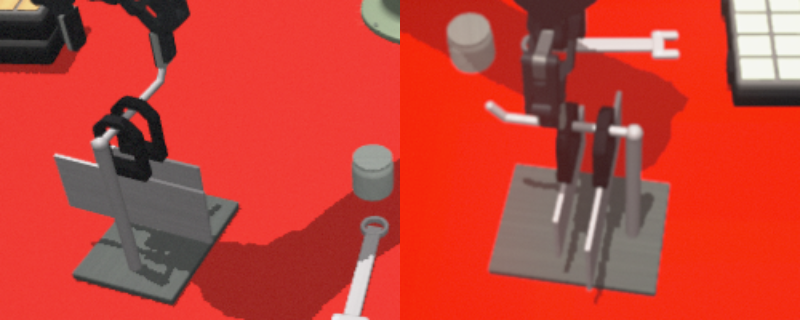

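Both hang cleanly with a gap between them. Now the small one.

Run:
```python
from h import *
x,y,e=SCR["S"]
bot.move_ptp([x,y,230],RO); st("above")
pick("S")
bot.movel([x,y,160],None,120); st("lift")
carry("S")
a=imaging.capture("scene");m=imaging.camera_model("scene")
s=bot.get_state();c=s["tcp_pos"];x0,y0,S=150,120,5
a=cv2.resize(a[y0:y0+115,x0:x0+125],None,fx=S,fy=S,interpolation=cv2.INTER_CUBIC)
yv=np.array([-HX[1],HX[0],0])
def mk(p,col):
    u=proj(m,p);cv2.circle(a,(int((u[0]-x0+.5)*S),int((u[1]-y0+.5)*S)),3,col,-1)
e=np.array([c[0],c[1],c[2]+43])
for dy,dz in((0,0),(-16,-20),(16,-20),(-16,-45),(16,-45)): mk(e+yv*dy+[0,0,dz],(0,255,0))
for dy in(-40,40): mk(e+yv*dy+[0,0,-59.5],(0,255,255))
cv2.imwrite("pics/p7.png",a)
```

```text
above t=30.85 [511.5 202.5 229.9] F [-0.2 -0.4  0.3] op 1.001 q1,q6 [0.2 0.3]
down t=32.00 [511.8 203.4  80.3] F [-0.7  0.5  0.5] op 1.000 q1,q6 [0.2 0.3]
gripped t=32.42 [511.6 203.5  80.3] F [-0.5  1.2  5.6] op 0.576 q1,q6 [0.2 0.3]
lift t=33.25 [510.4 203.1 159.2] F [-0.1 -0.5 -1.7] op 0.573 q1,q6 [0.2 0.3]
prehook t=35.63 [ 453.5 -206.7  159.9] F [ 0.6  0.7 -1.4] op 0.574 q1,q6 [-0.6 -0.4]
```

View pics/p7.png

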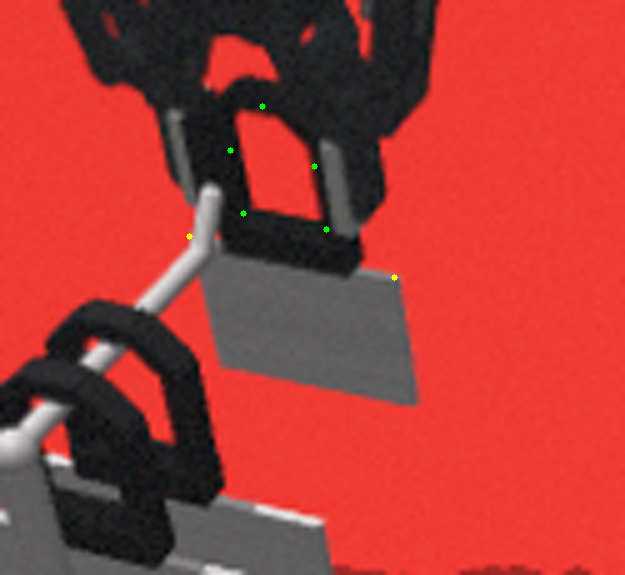

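Run:
```python
from h import *
thread(-26); lower(-26); release(-26)
bot.movel(hk(-60,300),SO,150)
bot.move_ptp([430,0,320],RO); bot.dwell(1.0); st("away"); look("p8")
cv2.imwrite("pics/f1.png",imaging.capture("scene"));bot.dwell(0.4);look("p9")
a=cv2.imread("pics/p8.png");b=cv2.imread("pics/p9.png");print(cv2.absdiff(a,b).max(),(cv2.absdiff(a,b).max(2)>40).sum())
st("end")
```

```text
past tip t=36.40 [ 509.4 -215.2  159.7] F [ 0.4  0.3 -1.1] op 0.578 q1,q6 [-0.5 -0.4]
over t=36.67 [ 523.5 -217.6  160. ] F [-0.1 -0.  -0.8] op 0.578 q1,q6 [-0.5 -0.4]
False
139 t=37.08 [ 523.1 -217.4  138.6] F [-0.  -1.1  0.5] op 0.577 q1,q6 [-0.5 -0.4]
True
low t=37.35 [ 524.2 -218.   136.6] F [0.6 0.8 3.7] op 0.581 q1,q6 [-0.5 -0.4]
slack t=37.59 [ 523.2 -217.4  135.4] F [-0.3  1.   0.6] op 0.660 q1,q6 [-0.5 -0.4]
open t=38.30 [ 523.2 -217.4  135.4] F [0.1 0.8 0.5] op 0.993 q1,q6 [-0.5 -0.4]
up t=39.20 [ 522.8 -217.2  224.3] F [ 0.7  0.1 -0.3] op 1.003 q1,q6 [-0.5 -0.4]
away t=41.79 [430.   0. 320.] F [-0.  -0.1  0.3] op 1.002 q1,q6 [-0.2 -0.1]
27 0
end t=42.44 [430.  -0. 320.] F [-0.4  1.   0.6] op 1.001 q1,q6 [-0.2 -0.1]
```

View pics/p9.png

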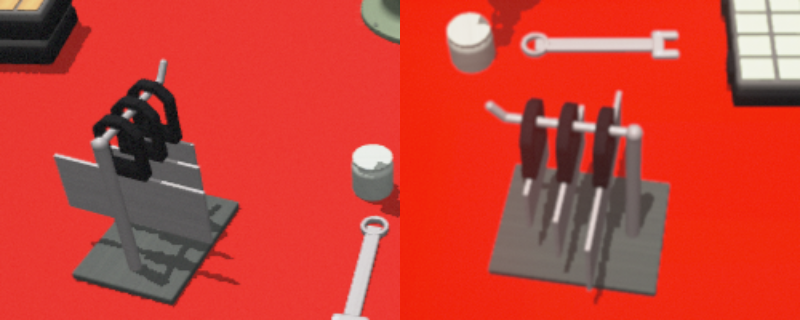

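View pics/f1.png

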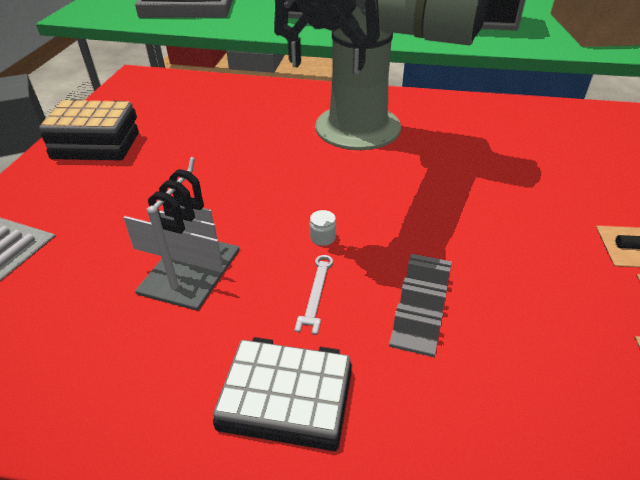

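All three hang in order and still: two pictures 0.4 s apart show no motion. The wrench, tin and case sit at their original pixels.

```bash
python3 -c "
from bench import bot
print(bot.sign_off(), bot.get_state()['t'])"
```

```text
the job is handed in; nothing more can be done
the job is handed in; nothing more can be done
```

All three scrapers hang on the hook by their loops: the widest at the back, the middle one in front of it, and the narrowest at the front. I handed the job in at about 42.5 s of the 72 s.

- **Finding things:** I located the rack, scrapers and hook from the two fixed cameras. A wrist view before the first grasp agreed to about 2 mm.
- **Hanging:** Each loop touched the prong at the expected height, within about 1 mm. No unexpected contact showed while threading or backing off.
- **Last checks:** The loops are evenly spaced about 30 mm apart. Two picture pairs 0.4 s apart, taken with the arm well away, showed no motion. By eye, the wrench, tin and case are where they were in the first picture.
- **Disagreements:** Loop tops triangulated from the two fixed views were off by 2–4 mm per view, so I used the blade corners for position along the slots. The first move to the rack chose the posture with the last joint near its limit, so I switched to the half-turned grasp. That cost a few seconds. No other check failed.

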